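# Unlid a basket and ease open its touch-latched tilt-out front

### The arm

A 6-joint arm with a two-finger parallel gripper is mounted at the origin on the work surface. World frame = base frame: x ahead of the robot, y to its left, z up, the work surface at z = 0. Lengths are in mm, angles in degrees, forces in N, time in s.
With the tool pointing down it reaches from about 300 to 850 mm from the base axis. Payload 4.2 kg.
Tool frame: the origin (TCP) lies on the front face of the gripper's body, between the roots of the fingers; the fingertips stand 78 mm ahead of it and the grasp point (between the pads) lies 60 mm ahead of it; x points along the fingers, y is the direction in which the jaws open and shut, and the axes are right-handed (so a half turn about x gives the same grasp; the last joint's range is limited). The gripper opens to 91 mm and grips with 3 to 60 N. Pads are 32 mm wide; open, the fingers measure 118 mm over their backs; the gripper's body (76 mm by 178 mm) begins 60 mm behind the grasp point.
Start: joints at [67.38, 18.312, 89.639, -0, 72.044, -1.146], TCP at [210.5, 535.093, 292.276] pointing down, gripper open.
Joint ranges: [-177.97, 177.97], [-48.28, 115.42], [12.27, 149.76], [-77.06, 257.06], [2.81, 150.46], [-146.56, 146.56]. Speed limits (degrees/s): [147.25, 147.25, 180, 180, 180, 180].

### API

Orientations are given as [roll, pitch, yaw] about the fixed x, y, z axes, in that order (R = Rz(yaw) Ry(pitch) Rx(roll)).
In Python, from workcell import status, viewer, env gives the robot as it stands. The module is installed in compiled form; this text tells all that it offers.
- The arm moves only by the tool move_arm, never from a script. Its argument "moves" is a list of rows, each a list of 3 entries, a list of its own where there are three numbers: the shift along the tool's x, y, z in cm, then the turn about the tool's x in rad, then the gripper's target within -1 to 1 (fully open at 1, half-way at 0, shut at -1). A call has 1 to 20 rows; each row is the pose to reach, as a shift and turn from the pose commanded when the call began, along the tool's axes at that moment; what a row does not reach only later rows make up. A row lasts 1/8 s, in which the tool goes at most 62.5 mm and 10.7 degrees, less where a joint would pass 70% of its speed; a pose out of reach is approached as far as the arm can. A call with a gripper value outside its range is refused whole. The fingers move at their own pace and stop on an object; "force" is the grip in N (left out, the last holds). Time passes only in rows, so rows that repeat a pose let the fingers close. It gives the time, the measured TCP pose, the force and the opening at its end, in the units of the state.
- status.state(): the state, without advancing time (a new reading comes with each control period).
- viewer.grab_frame(name): name is "scene" or "top" or "wrist"; returns the picture (480x640x3 uint8, red, green, blue); there is no depth.
- viewer.get_calibration(name): a dict with "camera_matrix" (3x3 intrinsics, pixels), "D" ([k1, k2, p1, p2, k3] as OpenCV has them; the pictures are not rectified), "eye" and "rotation" of the camera in the world. Camera axes: x right, y down, z forward; pixel columns grow to the right and rows downward; lengths in mm; the calibration is good to about 2 mm. A picture is of the moment at which its call begins: read the wrist's pose just before it. get_calibration takes no time and is no camera call; for the wrist camera it gives the pose at the moment of the call.
- env.job_done(): hands the job in, once; it reports no verdict.
The state is a dict: "time_s": time; "qpos": joint angles; "qvel": joint speeds; "effort": joint torques, N m; "ee_pos": TCP position; "ee_rot": TCP orientation; "force": force on the tool from outside, world axes, zero at the start; "torque": the same for the moment, N m; "gripper_width": finger opening in mm.
Only numpy, scipy, OpenCV 4.12 (cv2) and the standard library are available. Lean on these libraries where they do the work, as an engineer would, in place of code of your own. Each camera call takes 0.05 s, during which the arm holds its last target.

### The job

Get the empty white basket ready to be filled: first take its loose lid off and lay it flat, right way up, on the ribbed mat, without dropping it. Then press the basket's tilt-out front inwards near its top, firmly but without forcing it, until its touch latch clicks, catch the front as it springs out, and ease it down to fully open without letting it fly open. Leave the other things where they stand.

Things in the scene. Friction and masses are not known exactly. Their poses are not given: they have to be found in the camera images.
- basket: White plastic basket fixed to the board, 130 (x, front to back) x 210 (y, width) x 155 high, walls 4 mm, open on top under the lid. Origin: centre of its underside. Its -x side is the tilt-out front; +x points to its back, z up.
- front (a joint): Angle (rad) of the tilt-out front about its bottom edge: 0 shut and latched; negative pressed in, to a slightly springy inner stop at -0.095; 0.65 fully open, where it stays. Latched, it yields against a soft 1 to 3 N; the catch lets go at 7 to 11 mm in at the top (varies, hardly felt). Pressing to the inner stop (sharp rise of force) always frees it; let back too soon it stays latched.
- front_top (a point): Middle of the top edge of the front's outer face: a plain white panel 196 wide, 138 high, 6 thick, a 30 mm round press mark 40 mm below the edge. Shut: face 65 mm before the basket's origin (its -x), top edge 150 mm above the board, 5 mm below the side walls' tops. Fully open: top edge about 83 mm further out, about 122 mm up. Axes: the basket's when shut; turns along.
- front_hinge (a point): Middle of the front's hinge line (along the basket's y), 12 mm above the board, 3 mm behind the outer face. Once freed, a spring and its weight swing the front out at several rad/s unless something stands against it; it keeps leaning on whatever backs away slowly (under 0.2 m/s).
- lid: Loose white lid on the basket, 142 (x) x 222 (y), 18 high without handle, about 160 g: 4 mm plate with a 14 mm skirt all round that overlaps the top 9 mm of the front outside and keeps it from opening. 3 mm play; lifts straight up. Origin: centre of the skirt's lower edge, 141 mm above the board on the basket, 6 mm on the mat; z up.
- lid_handle (a point): Centre, 30 mm above the lid's origin, 12 mm above its plate, of the lid's upright grip bar, 14 thick (lid x), 70 long (lid y), 24 high above the plate.
- mat: Grey plastic drying mat fixed to the board, 170 (x) x 250 (y), 6 thick, ribs along its y. Origin: centre of its underside. The lid goes here; it is bare at the start. It and the basket lie left and right of the middle, either way round.
- dish: Green ceramic bowl-shaped dish, 100 across, 30 high. Bystander. Origin: centre of its underside.
- opener: Flat chrome bottle opener, 107 long (x), 36 wide, 6 thick. Bystander. Origin on its underside.
- clip: Grey ribbed plastic drying clip, 80 long, about 22 wide, 12 high. Bystander. Origin: centre of its underside.
- dispenser: Stainless steel pump dispenser, 68 across, 178 high. Bystander. Origin: centre of its underside.
- mug: White mug, 80 across, 92 high. Bystander. Origin: centre of its underside.
- jar: Glass jar with metal cap, 68 across, 85 high. Bystander. Origin: centre of its underside.

How it is judged (in metres and radians):
On the way, in this order (a step that is already met when the one before it is completed fails the run):
1. the lid lies on the mat, right way up and let go of, the front still shut (height (world z) of lid below 0.015 m and angle between lid's own z axis and vertical below 0.1 rad and horizontal distance between lid and mat below 0.08 m and contact force between the fingers and lid below 0.1 N and value of joint front between -0.015 and 0.05 rad), for 0.1 s.
2. the front is pressed in past its shut position (value of joint front below -0.025 rad), for 0.02 s.
At the end, for the whole second after the job is handed in: The front stands fully open (over 0.58 rad), and the lid lies at rest on the mat, flat and right way up (within 0.1 rad, its centre within 80 mm of the mat's centre, its lower edge less than 15 mm above the board) (value of joint front above 0.58 rad and height (world z) of lid below 0.015 m and angle between lid's own z axis and vertical below 0.1 rad and horizontal distance between lid and mat below 0.08 m and linear speed of lid below 0.02 m/s); the robot touches nothing.
It fails at once if the front flies open: faster than 2.5 rad/s between 0.2 and 0.5 rad (value of joint front between 0.2 and 0.5 rad and velocity of joint front above 2.5 rad/s).
It fails at once if the basket or its front is forced: fingers press on it with over 35 N (contact force between the fingers and basket above 35 N).
It fails at once if the lid is dropped: faster than 0.8 m/s close above the board (height (world z) of lid below 0.03 m and linear speed of lid above 0.8 m/s).
It fails at once if another thing is pushed over 30 mm from its place (distance of any of dish, opener, clip, dispenser, mug, jar from where it was at the start of the episode above 0.03 m).
It also fails if it takes over 61 s, if anything falls off the work surface, if the arm or the gripper's body presses on something with over 40 N, if the wrist force passes 120 N, or if a joint passes its speed limit or range.

## Working session

There is one attempt and no reset: what is moved stays moved. The work goes in short steps, Python scripts to look and compute and a tool call to move; the robot and the scene stay as the last step left them, time stands still between calls to the robot, and variables do not carry over. Pictures are saved under pics/ and viewed, and the job is handed in when it is done.

Besides the shell and the picture viewer there is one more tool, called after ">>>" by a JSON object that holds its "fn" and its "kwargs", one argument or row to a line. move_arm: Moves the arm, as the interface text tells. Its arguments: {"type":"object","properties":{"moves":{"type":"array","items":{"type":"array"}},"force":{"type":"number"}},"required":["moves"]}

```bash
mkdir -p pics; python3 - <<'E'
from workcell import status, viewer, env
import cv2,numpy as np
s=status.state();print(s)
for n in["scene","top","wrist"]:
    c=viewer.get_calibration(n);print(n,c)
    cv2.imwrite(f"pics/{n}0.png",viewer.grab_frame(n)[:,:,::-1])
E
```

```text
{'time_s': 0.0, 'qpos': array([ 6.73802292e+01,  1.83486563e+01,  8.97051861e+01, -2.71867983e-03,
        7.20423999e+01, -1.14615767e+00]), 'qvel': array([ 0.00120547, -0.08256981, -0.04486238,  0.01392642, -0.06427443,
       -0.00371955]), 'effort': array([ 1.98795322e-03, -4.12480187e+01, -2.31980073e+01,  7.28950510e-02,
        4.59546433e-02, -1.35518185e-04]), 'ee_pos': array([210.36563949, 534.74978429, 291.45834458]), 'ee_rot': array([ -89.60770525,   89.903723  , -111.08047805]), 'force': array([-0.17379735,  0.44004746,  0.3136172 ]), 'torque': array([ 0.00894092, -0.01940742,  0.01171665]), 'gripper_width': 91.2935133383478}
scene {'camera_matrix': array([[489.54783472,   0.        , 330.53199053],
       [  0.        , 489.54783472, 240.19638358],
       [  0.        ,   0.        ,   1.        ]]), 'D': array([0.04464003, 0.        , 0.        , 0.        , 0.        ]), 'eye': array([1434.00507927,  142.91882389,  807.31314604]), 'rotation': array([-128.28015704,   -1.13779058,  100.5164132 ])}
top {'camera_matrix': array([[441.8738291 ,   0.        , 318.59897979],
       [  0.        , 441.8738291 , 242.54274086],
       [  0.        ,   0.        ,   1.        ]]), 'D': array([0.02654815, 0.        , 0.        , 0.        , 0.        ]), 'eye': array([ 527.02842611,   -3.03566659, 1350.8174253 ]), 'rotation': array([-1.77970546e+02,  1.21131387e-02, -9.07223936e+01])}
wrist {'camera_matrix': array([[415.45118671,   0.        , 322.65577915],
       [  0.        , 415.45118671, 242.03765737],
       [  0.        ,   0.        ,   1.        ]]), 'D': array([0.0197273, 0.       , 0.       , 0.       , 0.       ]), 'eye': array([141.57588392, 561.48166148, 383.67368862]), 'rotation': array([1.64903343e+02, 1.30721840e-01, 6.85331030e+01])}
```

View pics/scene0.png

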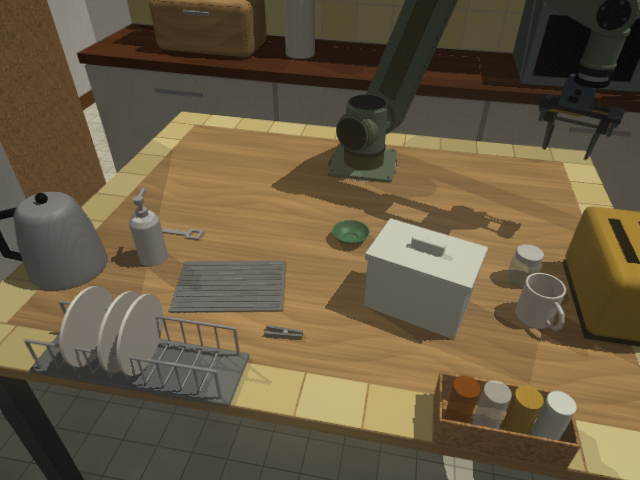

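View pics/top0.png

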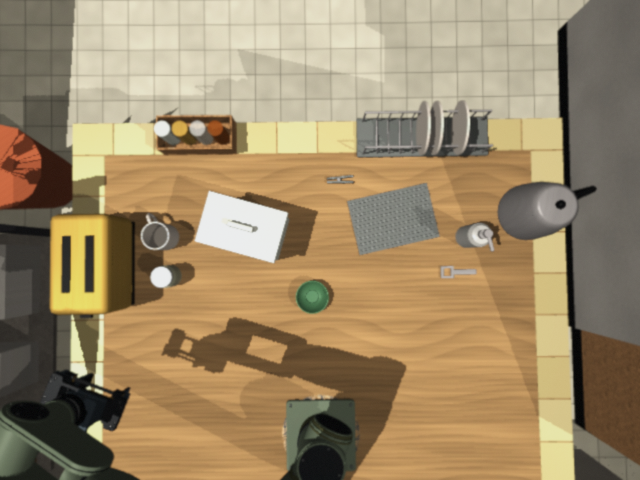

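View pics/wrist0.png

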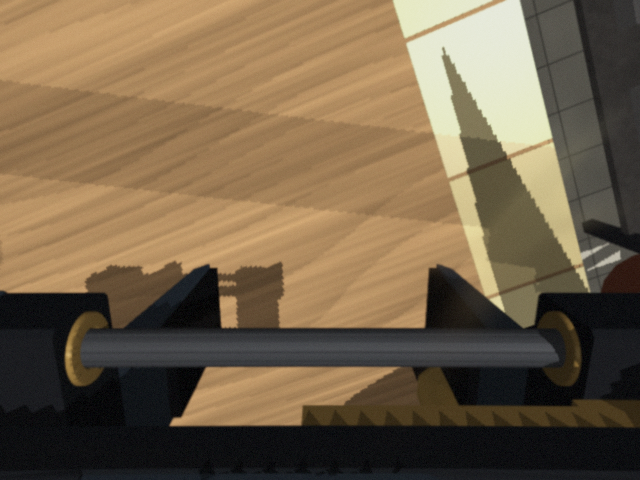

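```bash
python3 - <<'E'
import cv2,numpy as np
a=cv2.imread("pics/top0.png")[150:300,170:460];b=cv2.imread("pics/scene0.png")[200:360,330:600]
cv2.imwrite("pics/z1.png",cv2.resize(a,None,fx=2.75,fy=2.75,interpolation=2));cv2.imwrite("pics/z2.png",cv2.resize(b,None,fx=2.9,fy=2.9,interpolation=2))
E
```

```text
(no output)
```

View pics/z1.png

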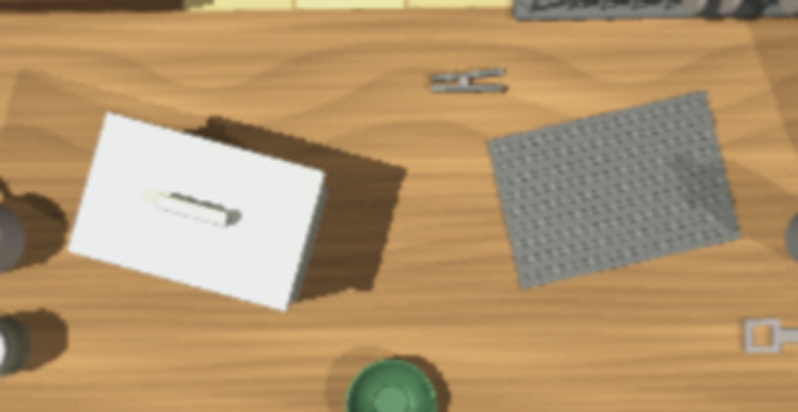

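View pics/z2.png

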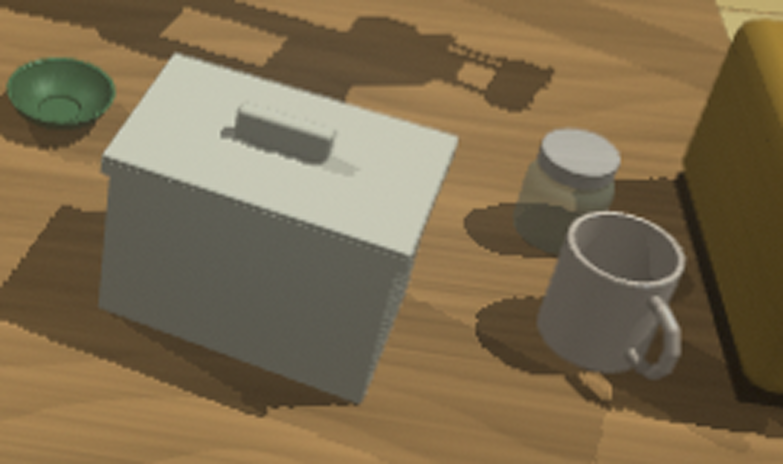

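```bash
cat > h.py <<'E'
import numpy as np,cv2
from scipy.spatial.transform import Rotation as R
from workcell import viewer,status
def ray(n,uv,z,c=None):
    c=c or viewer.get_calibration(n)
    p=cv2.undistortPoints(np.array(uv,float).reshape(-1,1,2),c["camera_matrix"],c["D"]).reshape(-1,2)
    d=np.c_[p,np.ones(len(p))]@R.from_euler("xyz",c["rotation"],degrees=True).as_matrix().T
    e=np.array(c["eye"]);t=(z-e[2])/d[:,2];return e+d*t[:,None]
def rect(n,mask,z,box):
    m=np.zeros_like(mask);x0,y0,x1,y1=box;m[y0:y1,x0:x1]=mask[y0:y1,x0:x1]
    cs,_=cv2.findContours(m,cv2.RETR_EXTERNAL,cv2.CHAIN_APPROX_NONE)
    k=max(cs,key=cv2.contourArea).reshape(-1,2)
    w=ray(n,k,z)[:,:2].astype(np.float32)
    return k.min(0),k.max(0),cv2.minAreaRect(w)
E
python3 - <<'E'
from h import *
im=cv2.imread("pics/top0.png");hsv=cv2.cvtColor(im,cv2.COLOR_BGR2HSV)
lid=((hsv[...,2]>190)&(hsv[...,1]<40)).astype(np.uint8)*255
lid=cv2.morphologyEx(lid,cv2.MORPH_CLOSE,np.ones((9,9)))
print(rect("top",lid,159,(185,180,300,275)))
mat=((hsv[...,1]<60)&(hsv[...,2]<190)).astype(np.uint8)*255
mat=cv2.morphologyEx(mat,cv2.MORPH_OPEN,np.ones((3,3)));mat=cv2.morphologyEx(mat,cv2.MORPH_CLOSE,np.ones((9,9)))
print(rect("top",mat,6,(340,175,450,262)))
for nm,uv,z in[("dish",(313,296),15),("clip",(340,180),6),("disp",(475,236),60),("opener",(458,272),3),("mug",(156,234),46),("jar",(165,277),80)]:print(nm,ray("top",[uv],z).round())
# handle centre scene approx
print("handle top top-cam", ray("top",[(170+145/2.75,150+193/2.75),(170+228/2.75,150+224/2.75)],183).round(1))
print("lid corners scene", ray("scene",[(330+178/2.9,200+54/2.9),(330+458/2.9,200+138/2.9),(330+412/2.9,200+255/2.9),(330+104/2.9,200+158/2.9)],159).round(1))
E
```

```text
(array([195, 191], dtype=int32), array([286, 262], dtype=int32), ((615.4276123046875, 206.24575805664062), (221.05747985839844, 141.22894287109375), 73.79238891601562))
(array([348, 184], dtype=int32), array([438, 253], dtype=int32), ((645.1658935546875, -230.31344604492188), (168.1228790283203, 248.30271911621094), 12.265287399291992))
dish [[414.  16.  15.]]
clip [[765. -71.   6.]]
disp [[ 586. -459.   60.]]
opener [[ 480. -425.    3.]]
mug [[604. 475.  46.]]
jar [[479. 437.  80.]]
handle top top-cam [[630.8 249.6 183. ]
 [600.  170.1 183. ]]
lid corners scene [[517.3 126.5 159. ]
 [579.7 335.3 159. ]
 [712.5 297.3 159. ]
 [655.5  85.8 159. ]]
```

```bash
cat >> h.py <<'E'
def plan(target,jaw=None):
    s=status.state();M=R.from_euler("xyz",s["ee_rot"],degrees=True).as_matrix()
    p=s["ee_pos"];print("t",s["time_s"],"pos",p.round(1),"y",M[:,1].round(3),"z",M[:,2].round(3),"x",M[:,0].round(3),"w",s["gripper_width"],"F",s["force"].round(1),"q",s["qpos"].round(1))
    print("shift cm",(M.T@(np.array(target)-p)/10).round(2))
    if jaw is not None:
        for k in(0,180):
            d=np.radians(jaw+k);v=M.T@np.array([np.cos(d),np.sin(d),0]);print("turn rad",np.arctan2(v[2],v[1]).round(3))
E
python3 -c "
from h import *
plan([615.5,207.5,291],-16.2)"
```

```text
t 0.15 pos [210.4 534.8 291.6] y [ 0.366  0.931 -0.001] z [ 0.931 -0.366 -0.   ] x [-0.    -0.001 -1.   ] w 91.34685008600538 F [ 0.1 -0.4  0.2] q [67.4 18.3 89.7 -0.  72.  -1.1]
shift cm [  0.08 -15.63  49.68]
turn rad 1.479
turn rad -1.663
```

>>> {"fn": "move_arm", "kwargs": {
  "moves": [
    [[0,-1.6,5],0.15,1],
    [[0,-3.1,10],0.3,1],
    [[0,-4.7,15],0.45,1],
    [[0,-6.3,20],0.6,1],
    [[0,-7.8,25],0.75,1],
    [[0,-9.4,30],0.9,1],
    [[0,-11,35],1.05,1],
    [[0,-12.5,40],1.2,1],
    [[0,-14.1,45],1.35,1],
    [[0.1,-15.63,49.68],1.479,1],
    [[0.1,-15.63,49.68],1.479,1]
  ],
  "force": 25
}}

```text
time_s: 1.52
ee_pos: [617.6, 205.3, 290.1]
ee_rot: [-19.1, 89.9, -125.6]
force: [-1.1, 0.9, 0.1]
gripper_width: 91.3
```

```bash
python3 -c "
from h import *
plan([615.5,207.5,265],-16.2)
import cv2
cv2.imwrite('pics/w1.png',viewer.grab_frame('wrist')[:,:,::-1])
cv2.imwrite('pics/s1.png',viewer.grab_frame('scene')[:,:,::-1])"
```

```text
t 1.525 pos [617.6 205.3 290.1] y [ 0.959 -0.283 -0.   ] z [-0.283 -0.959  0.001] x [-0.001 -0.001 -1.   ] w 91.28102164432337 F [-1.1  0.9  0.1] q [17.4 25.3 79.  -0.  75.7 33.8]
shift cm [ 2.51 -0.26 -0.15]
turn rad -0.004
turn rad 3.137
```

View pics/w1.png

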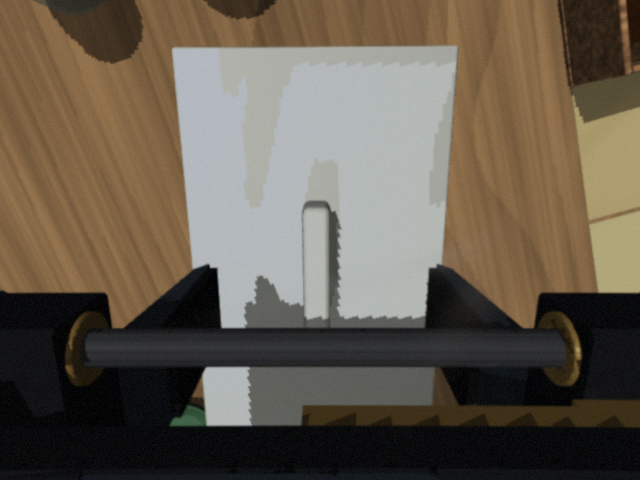

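View pics/s1.png

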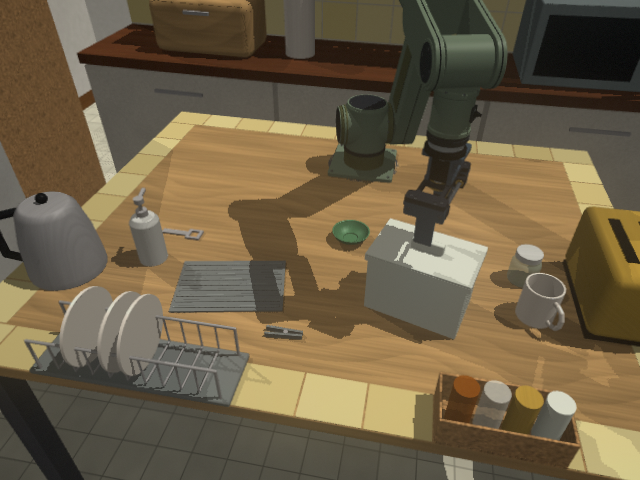

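```bash
python3 -c "
from h import *
w=ray('wrist',[(173,47),(457,47),(207,400),(434,400)],159)[:,:2];h=ray('wrist',[(303,203),(329,203),(305,320),(329,320)],183)[:,:2]
print(w.round(1),h.round(1))
d=w[1]-w[0];print(np.degrees(np.arctan2(d[1],d[0])),np.linalg.norm(d));c=(w[0]+w[1])/2
a=np.radians(-16.2);print('centre',c-110.9*np.array([-np.sin(a),np.cos(a)]), (h[0]+h[1])/2-35*np.array([-np.sin(a),np.cos(a)]))
ax=np.array([np.cos(a),np.sin(a)]);print('edges along lid x',w@ax,'handle',h@ax,'tcp',status.state()['ee_pos'][:2]@ax)
"
```

```text
[[575.1 335.7]
 [709.3 296.7]
 [521.  142.3]
 [656.  103.3]] [[616.3 247.4]
 [628.4 243.9]
 [599.2 187.8]
 [611.3 184.3]]
-16.216923676059363 139.75226765651945
centre [611.28118649 209.71856218] [612.57395995 212.05973642]
edges along lid x [458.62371916 598.37598072 460.61126606 601.12467708] handle [522.77539439 535.40085628 523.04600746 535.63006645] tcp 532.9439413233185
```

```bash
python3 -c "
from h import *
plan([613.5,209,241],-16.2)"
```

```text
t 1.625 pos [615.3 207.6 290.6] y [ 0.96  -0.279 -0.002] z [-0.279 -0.96   0.   ] x [-0.002  0.    -1.   ] w 91.64125520551056 F [-0.2  0.1 -0. ] q [17.6 25.2 79.2  0.  75.7 33.8]
shift cm [ 4.96 -0.2  -0.08]
turn rad -0.0
turn rad 3.141
```

>>> {"fn": "move_arm", "kwargs": {
  "moves": [
    [[2,0,0],0,1],
    [[4,0,0],0,1],
    [[4.95,0,0],0,1],
    [[4.95,0,0],0,1]
  ]
}}

```text
time_s: 2.12
ee_pos: [614.8, 208.5, 241.4]
ee_rot: [-67.1, 89.9, -173.3]
force: [0.3, 0.5, -0.2]
gripper_width: 91.0
```

```bash
python3 -c "
from h import *
plan([615,208,241],-16.2)
cv2.imwrite('pics/w2.png',viewer.grab_frame('wrist')[:,:,::-1])
"
```

```text
t 2.125 pos [614.8 208.5 241.4] y [ 0.961 -0.278 -0.001] z [-0.278 -0.961  0.   ] x [-0.001 -0.    -1.   ] w 90.9781424100292 F [ 0.3  0.5 -0.2] q [17.7 26.9 83.6  0.  69.6 33.8]
shift cm [0.04 0.04 0.04]
turn rad 0.001
turn rad -3.14
```

View pics/w2.png

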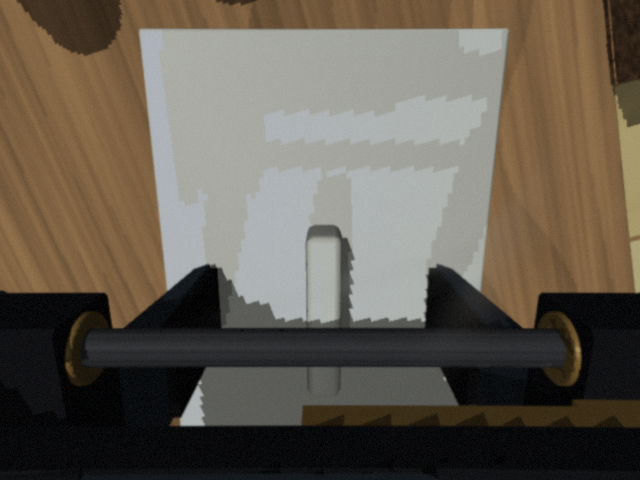

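The handle (columns 307-341, centre 324) lies centred between the fingers (218-428). Closing.

>>> {"fn": "move_arm", "kwargs": {
  "moves": [
    [[0,0,0],0,-1],
    [[0,0,0],0,-1],
    [[0,0,0],0,-1],
    [[0,0,0],0,-1],
    [[0,0,0],0,-1],
    [[0,0,0],0,-1],
    [[0,0,0],0,-1],
    [[0,0,0],0,-1]
  ],
  "force": 30
}}

```text
time_s: 3.18
ee_pos: [615.5, 207.8, 241.7]
ee_rot: [-91.5, 90.0, 162.3]
force: [-1.6, 0.9, 1.3]
gripper_width: 14.1
```

>>> {"fn": "move_arm", "kwargs": {
  "moves": [
    [[-0.5,0,0],0,-1],
    [[-1,0,0],0,-1],
    [[-2,0,0],0,-1],
    [[-3.5,0,0],0,-1],
    [[-5,0,0],0,-1],
    [[-6.5,0,0],0,-1],
    [[-8,0,0],0,-1],
    [[-8,0,0],0,-1]
  ]
}}

```text
time_s: 4.18
ee_pos: [616.1, 207.9, 323.6]
ee_rot: [125.2, 89.8, 19.0]
force: [0.1, 0.3, -1.0]
gripper_width: 13.8
```

```bash
python3 -c "
from h import *
plan([645,-230,321],12.3)
cv2.imwrite('pics/s3.png',viewer.grab_frame('scene')[:,:,::-1])
"
```

```text
t 4.175 pos [616.1 207.9 323.6] y [ 0.96  -0.279  0.003] z [-0.279 -0.96  -0.002] x [ 0.003  0.001 -1.   ] w 13.793134534717424 F [ 0.1  0.3 -1. ] q [17.6 24.3 75.9  0.  79.6 33.8]
shift cm [ 0.22 15.   41.24]
turn rad -0.498
turn rad 2.644
```

View pics/s3.png

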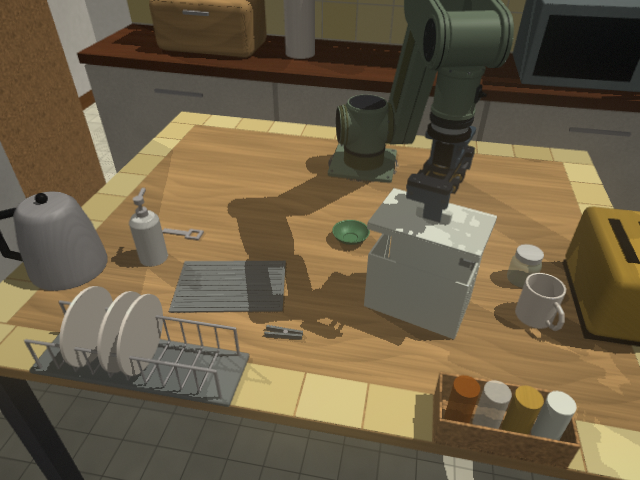

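>>> {"fn": "move_arm", "kwargs": {
  "moves": [
    [[0,0.5,1.5],0,-1],
    [[0,1.6,4.4],-0.05,-1],
    [[0,3,8.2],-0.1,-1],
    [[0,4.5,12.4],-0.15,-1],
    [[0,6,16.5],-0.2,-1],
    [[0,7.5,20.6],-0.25,-1],
    [[0,9,24.7],-0.3,-1],
    [[0,10.5,28.9],-0.35,-1],
    [[0,12,33],-0.4,-1],
    [[0,13.3,36.5],-0.45,-1],
    [[0,14.3,39.3],-0.48,-1],
    [[0,15,41.2],-0.498,-1],
    [[0,15,41.2],-0.498,-1],
    [[0,15,41.2],-0.498,-1]
  ]
}}

```text
time_s: 5.98
ee_pos: [644.1, -229.4, 321.2]
ee_rot: [-145.2, 89.9, 137.1]
force: [-1.2, -0.6, -0.6]
gripper_width: 13.8
```

```bash
python3 -c "
from h import *
plan([645,-230,105.5],12.3)
cv2.imwrite('pics/s4.png',viewer.grab_frame('scene')[:,:,::-1])
cv2.imwrite('pics/t4.png',viewer.grab_frame('top')[:,:,::-1])
"
```

```text
t 5.975 pos [ 644.1 -229.4  321.2] y [ 0.977  0.213 -0.001] z [ 0.213 -0.977 -0.001] x [-0.001  0.001 -1.   ] w 13.793480690086794 F [-1.2 -0.6 -0.6] q [-20.6  27.7  70.7   0.   81.7 -32.9]
shift cm [21.57  0.09  0.1 ]
turn rad -0.0
turn rad 3.142
```

View pics/s4.png

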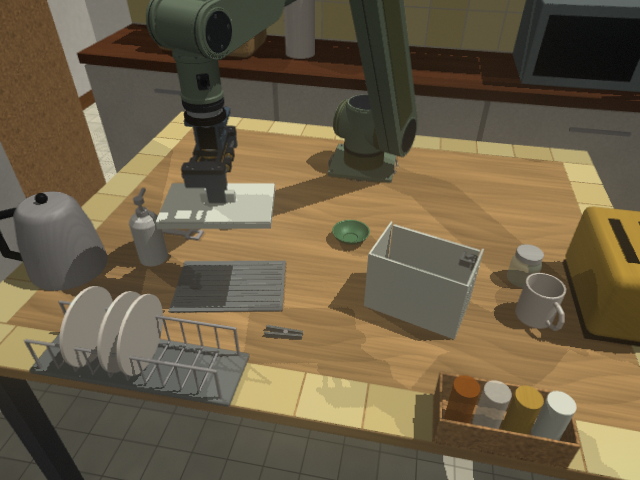

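View pics/t4.png

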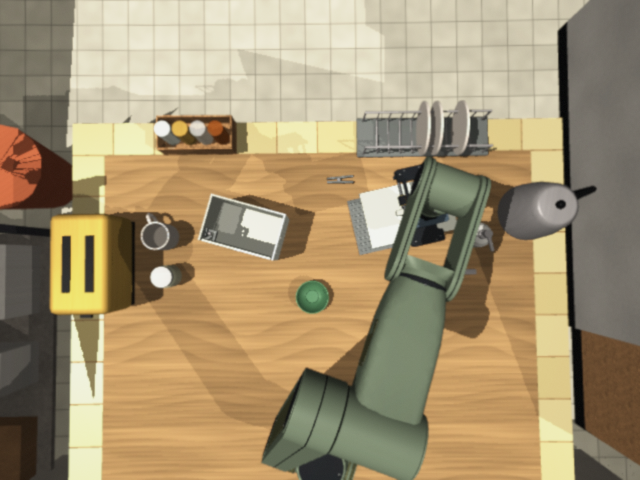

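>>> {"fn": "move_arm", "kwargs": {
  "moves": [
    [[2,0.1,0.1],0,-1],
    [[5,0.1,0.1],0,-1],
    [[8,0.1,0.1],0,-1],
    [[11,0.1,0.1],0,-1],
    [[14,0.1,0.1],0,-1],
    [[17,0.1,0.1],0,-1],
    [[19,0.1,0.1],0,-1],
    [[20,0.1,0.1],0,-1],
    [[20.5,0.1,0.1],0,-1],
    [[20.8,0.1,0.1],0,-1],
    [[20.8,0.1,0.1],0,-1]
  ]
}}

```text
time_s: 7.45
ee_pos: [646.0, -230.5, 114.3]
ee_rot: [65.3, 89.9, -12.4]
force: [0.7, -0.5, -2.1]
gripper_width: 14.0
```

```bash
python3 -c "
from h import *
plan([645,-230,106.5],12.3)
"
```

```text
t 7.45 pos [ 646.  -230.5  114.3] y [0.977 0.213 0.001] z [ 0.213 -0.977  0.   ] x [ 0.001 -0.    -1.   ] w 14.044176756638002 F [ 0.7 -0.5 -2.1] q [-20.6  36.1  86.7   0.   57.2 -32.9]
shift cm [ 0.78 -0.09 -0.07]
turn rad 0.0
turn rad -3.141
```

>>> {"fn": "move_arm", "kwargs": {
  "moves": [
    [[0.3,0,0],0,-1],
    [[0.5,0,0],0,-1],
    [[0.65,0,0],0,-1],
    [[0.75,0,0],0,-1],
    [[0.75,0,0],0,-1]
  ]
}}

```text
time_s: 8.07
ee_pos: [645.7, -230.5, 106.7]
ee_rot: [79.5, 90.0, 1.8]
force: [-1.3, 0.7, 2.8]
gripper_width: 13.7
```

>>> {"fn": "move_arm", "kwargs": {
  "moves": [
    [[0.1,0,0],0,-1],
    [[0.15,0,0],0,-1],
    [[0.15,0,0],0,-1]
  ]
}}

```text
time_s: 8.45
ee_pos: [645.7, -230.5, 106.7]
ee_rot: [59.1, 90.0, -18.6]
force: [-4.2, 1.2, 9.5]
gripper_width: 13.9
```

```bash
python3 -c "
from h import *
cv2.imwrite('pics/s5.png',cv2.resize(viewer.grab_frame('scene')[150:350,60:320,::-1],None,fx=3,fy=3))
plan([645,-230,106.5],12.3)
"
```

```text
t 8.5 pos [ 645.7 -230.5  106.7] y [0.977 0.213 0.001] z [ 0.213 -0.977  0.   ] x [ 0.001 -0.    -1.   ] w 13.930738110737494 F [-4.3  1.9 10.4] q [-20.6  36.5  87.1   0.   56.3 -32.9]
shift cm [ 0.02 -0.06 -0.06]
turn rad 0.0
turn rad -3.141
```

View pics/s5.png

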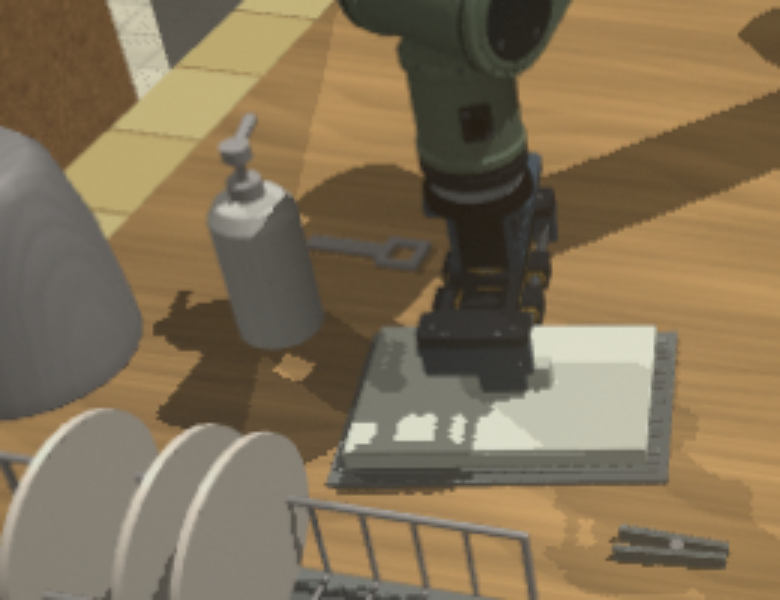

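>>> {"fn": "move_arm", "kwargs": {
  "moves": [
    [[-0.15,0,0],0,-1],
    [[-0.15,0,0],0,0.2],
    [[-0.15,0,0],0,0.2],
    [[-0.15,0,0],0,0.2],
    [[-0.15,0,0],0,0.2],
    [[-0.15,0,0],0,0.2],
    [[-2,0,0],0,0.2],
    [[-4,0,0],0,0.2],
    [[-7,0,0],0,0.2],
    [[-11,0,0],0,0.2],
    [[-15,0,0],0,0.2],
    [[-18,0,0],0,0.2],
    [[-18,0,0],0,0.2]
  ]
}}

```text
time_s: 10.12
ee_pos: [646.7, -230.8, 289.3]
ee_rot: [58.0, 89.5, -19.7]
force: [0.4, 0.5, 0.6]
gripper_width: 54.9
```

```bash
python3 -c "
from h import *
plan([480,245,300],-16.2)
a=viewer.grab_frame('scene')[:,:,::-1];b=viewer.grab_frame('top')[:,:,::-1]
cv2.imwrite('pics/s6.png',cv2.resize(a[170:350,160:520],None,fx=2.2,fy=2.2)); cv2.imwrite('pics/t6.png',b);cv2.imwrite('pics/t6z.png',cv2.resize(b[180:270,190:300],None,fx=6,fy=6))
"
```

```text
t 10.125 pos [ 646.7 -230.8  289.3] y [0.977 0.213 0.007] z [ 0.213 -0.977  0.004] x [ 0.008 -0.003 -1.   ] w 54.8879083797222 F [0.4 0.5 0.6] q [-20.6  28.5  73.8   0.   77.2 -32.9]
shift cm [ -1.32  -6.13 -50.04]
turn rad 0.498
turn rad -2.644
```

View pics/s6.png

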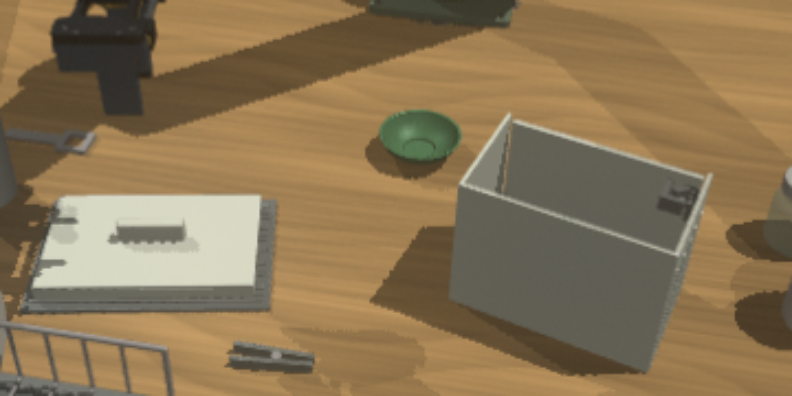

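View pics/t6z.png

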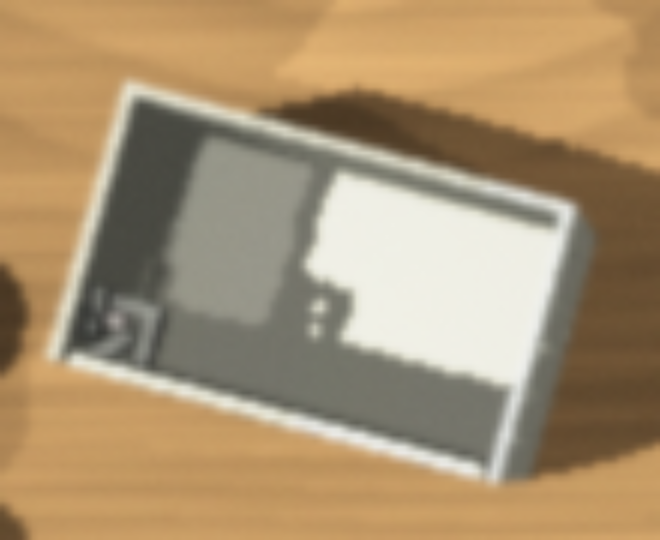

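```bash
python3 -c "
from h import *
z=np.array([(127,82),(580,205),(48,360),(500,480)])
p=(z+.5)/6-.5+[190,180]
w=ray('top',p,155)[:,:2];print(w.round(1),w.mean(0))
for a,b in((0,1),(2,3),(0,2),(1,3)):
  d=w[a]-w[b];print(np.degrees(np.arctan2(d[1],d[0])),np.linalg.norm(d))
c=w.mean(0);a=np.radians(-16.2);ax=np.array([np.cos(a),np.sin(a)])
print('front face mid',c-65*ax, 'top edges front',(w[2]+w[3])/2)
im=cv2.imread('pics/t6.png');hsv=cv2.cvtColor(im,cv2.COLOR_BGR2HSV)
m=((hsv[...,2]>190)&(hsv[...,1]<40)).astype(np.uint8)*255
m=cv2.morphologyEx(m,cv2.MORPH_CLOSE,np.ones((9,9)))
print(rect('top',m,24,(335,170,460,262)))
"
```

```text
[[706.9 287.6]
 [648.7  83.5]
 [581.5 323.7]
 [524.9 120.8]] [615.50397647 203.89149281]
74.07679707066491 212.31057595687037
74.39955968213313 210.71584223003032
-16.04827860292995 130.48115134102005
-16.757546343379133 129.30753721432504
front face mid [553.0848869 222.0259147] top edges front [553.20085944 222.22984565]
(array([354, 195], dtype=int32), array([403, 248], dtype=int32), ((637.8270263671875, -195.6455841064453), (141.82313537597656, 147.41058349609375), 12.422341346740723))
```

```bash
python3 -c "
from h import *
plan([495,239,289],-16.2)
"
```

```text
t 10.225 pos [ 645.5 -230.4  284.9] y [0.977 0.213 0.   ] z [ 0.213 -0.977 -0.   ] x [ 0.  0. -1.] w 54.391109333889496 F [ 0.3 -0.3 -0.6] q [-20.6  28.7  74.1   0.   77.2 -32.9]
shift cm [ -0.41  -4.68 -49.07]
turn rad 0.498
turn rad -2.644
```

>>> {"fn": "move_arm", "kwargs": {
  "moves": [
    [[-0.4,-0.4,-4],0.04,-1],
    [[-0.4,-0.8,-8],0.08,-1],
    [[-0.4,-1.2,-12],0.12,-1],
    [[-0.4,-1.5,-16],0.16,-1],
    [[-0.4,-1.9,-20],0.2,-1],
    [[-0.4,-2.3,-24],0.24,-1],
    [[-0.4,-2.7,-28],0.28,-1],
    [[-0.4,-3.1,-32],0.32,-1],
    [[-0.4,-3.5,-36],0.36,-1],
    [[-0.4,-3.9,-40],0.4,-1],
    [[-0.4,-4.2,-44],0.44,-1],
    [[-0.4,-4.6,-47],0.48,-1],
    [[-0.4,-4.7,-49],0.498,-1],
    [[-0.4,-4.7,-49],0.498,-1],
    [[-0.4,-4.7,-49],0.498,-1]
  ],
  "force": 30
}}

```text
time_s: 12.1
ee_pos: [495.2, 237.5, 287.9]
ee_rot: [-34.1, 89.9, -140.3]
force: [-0.3, -0.0, 0.6]
gripper_width: 0.5
```

```bash
python3 -c "
from h import *
plan([495,239,186],-16.2)
cv2.imwrite('pics/w7.png',viewer.grab_frame('wrist')[:,:,::-1])
b=viewer.grab_frame('top')[:,:,::-1]
cv2.imwrite('pics/t7.png',b)
im=b;hsv=cv2.cvtColor(im,cv2.COLOR_BGR2HSV)
m=((hsv[...,2]>190)&(hsv[...,1]<40)).astype(np.uint8)*255
m=cv2.morphologyEx(m,cv2.MORPH_CLOSE,np.ones((9,9)))
print(rect('top',m,24,(335,170,460,262)))
"
```

```text
t 12.1 pos [495.2 237.5 287.9] y [ 0.96  -0.279 -0.001] z [-0.279 -0.96   0.002] x [-0.001 -0.001 -1.   ] w 0.5084241630471203 F [-0.3 -0.   0.6] q [24.4 16.2 93.4 -0.  70.5 40.6]
shift cm [10.19 -0.05 -0.16]
turn rad -0.0
turn rad 3.141
(array([354, 187], dtype=int32), array([435, 248], dtype=int32), ((645.910888671875, -231.80392456054688), (141.94815063476562, 221.66268920898438), 12.283623695373535))
```

View pics/w7.png

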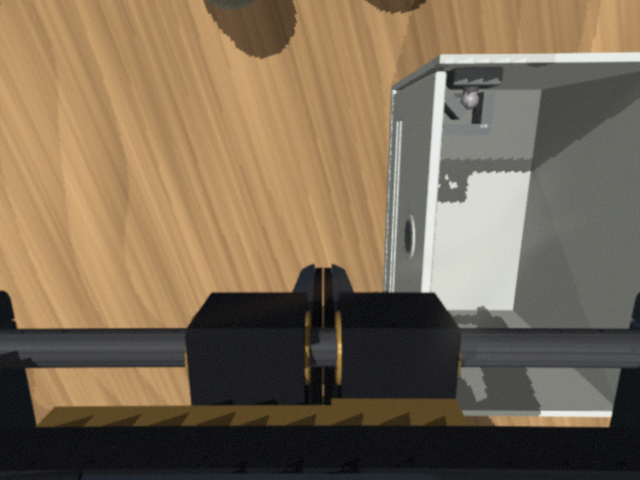

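View pics/t7.png

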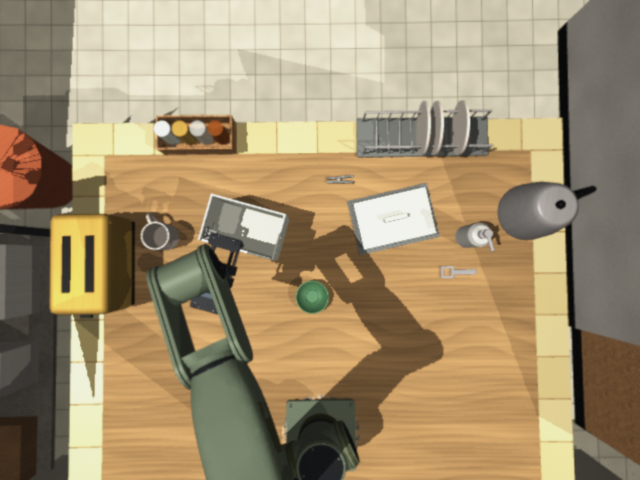

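```bash
python3 -c "
from h import *
p=ray('wrist',[(410,236)],110)[0,:2];e=ray('wrist',[(443,72),(428,290)],150)[:,:2]
a=np.radians(-16.2);ax=np.array([np.cos(a),np.sin(a)]);ay=np.array([-ax[1],ax[0]])
t=status.state()['ee_pos'][:2]
print(p,e,'mark rel tcp x,y',(p-t)@ax,(p-t)@ay,'inner top edge',(e-t)@ax)
plan([495,239,186],-16.2)
"
```

```text
[552.25370856 224.68609068] [[582.75248391 317.23353906]
 [549.52218405 201.75558915]] mark rel tcp x,y 58.082436853429385 3.7390802915640164 inner top edge [61.55030326 61.8567771 ]
t 12.2 pos [495.4 237.3 288.3] y [ 0.96  -0.28  -0.001] z [-0.28  -0.96   0.001] x [-0.001 -0.001 -1.   ] w 0.47079283688960416 F [ 0.  -0.9 -0.1] q [24.4 16.2 93.3 -0.  70.5 40.7]
shift cm [10.23 -0.08 -0.16]
turn rad -0.001
turn rad 3.14
```

>>> {"fn": "move_arm", "kwargs": {
  "moves": [
    [[3,0,-0.3],0,-1],
    [[6,0,-0.3],0,-1],
    [[9,0,-0.3],0,-1],
    [[10.2,0,-0.3],0,-1],
    [[10.2,1,-0.3],0,-1],
    [[10.2,2,-0.3],0,-1],
    [[10.2,3,-0.3],0,-1],
    [[10.2,3,-0.3],0,-1],
    [[10.2,3,-0.3],0,-1]
  ]
}}

```text
time_s: 13.32
ee_pos: [524.9, 232.7, 186.9]
ee_rot: [-143.0, 90.0, 110.8]
force: [0.3, -0.7, 0.9]
gripper_width: 0.5
```

```bash
python3 -c "
from h import *
cv2.imwrite('pics/w8.png',viewer.grab_frame('wrist')[:,:,::-1])
plan([524.2,230.5,186],-16.2)
"
```

```text
t 13.375 pos [524.8 232.7 186.9] y [ 0.96  -0.279 -0.   ] z [-0.279 -0.96  -0.   ] x [-0.  0. -1.] w 0.32135981150509385 F [-0.   0.2 -0.3] q [22.8 23.1 98.6  0.  58.3 39. ]
shift cm [0.09 0.01 0.23]
turn rad -0.0
turn rad 3.141
```

View pics/w8.png

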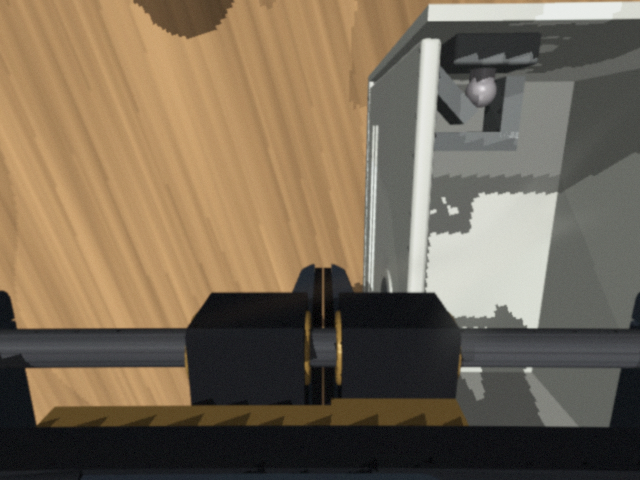

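>>> {"fn": "move_arm", "kwargs": {
  "moves": [
    [[0,0.5,0],0,-1],
    [[0,1,0],0,-1],
    [[0,1.2,0],0,-1],
    [[0,1.2,0],0,-1]
  ]
}}

```text
time_s: 13.88
ee_pos: [536.6, 229.3, 186.7]
ee_rot: [-117.9, 90.0, 135.9]
force: [-0.7, -0.2, -0.1]
gripper_width: 0.2
```

>>> {"fn": "move_arm", "kwargs": {
  "moves": [
    [[0,0.2,0],0,-1],
    [[0,0.2,0],0,-1]
  ]
}}

```text
time_s: 14.12
ee_pos: [538.5, 228.8, 186.8]
ee_rot: [142.5, 90.0, 36.3]
force: [-0.2, 0.4, -0.6]
gripper_width: 0.4
```

>>> {"fn": "move_arm", "kwargs": {
  "moves": [
    [[0,0.2,0],0,-1],
    [[0,0.2,0],0,-1]
  ]
}}

```text
time_s: 14.38
ee_pos: [540.2, 228.3, 186.7]
ee_rot: [-93.3, 90.0, 160.5]
force: [-0.8, -0.0, 1.1]
gripper_width: 0.4
```

>>> {"fn": "move_arm", "kwargs": {
  "moves": [
    [[0,0.2,0],0,-1],
    [[0,0.2,0],0,-1]
  ]
}}

```text
time_s: 14.62
ee_pos: [542.3, 227.7, 186.8]
ee_rot: [-115.7, 90.0, 138.1]
force: [-2.1, 0.3, 1.1]
gripper_width: 0.1
```

```bash
python3 -c "
from h import *
cv2.imwrite('pics/w9.png',viewer.grab_frame('wrist')[:,:,::-1])
plan([524.8,232.7,186.9],-16.2)
"
```

```text
t 14.675 pos [542.2 227.7 186.8] y [ 0.96  -0.279 -0.   ] z [-0.279 -0.96  -0.   ] x [-0.  0. -1.] w 0.46390835184207563 F [-0.9 -0.1  0.6] q [21.7 24.3 96.6  0.  59.1 37.9]
shift cm [-0.01 -1.81  0.  ]
turn rad -0.0
turn rad 3.141
```

View pics/w9.png

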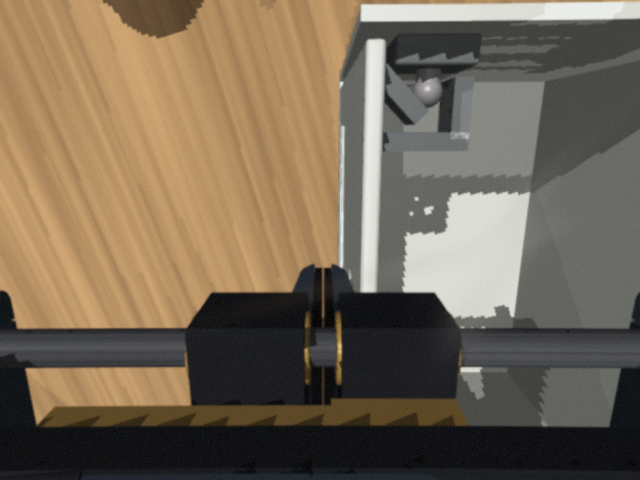

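>>> {"fn": "move_arm", "kwargs": {
  "moves": [
    [[0,0.2,0],0,-1],
    [[0,0.2,0],0,-1]
  ]
}}

```text
time_s: 14.92
ee_pos: [544.3, 227.1, 186.8]
ee_rot: [139.3, 90.0, 33.1]
force: [-0.9, -0.7, 0.7]
gripper_width: 0.4
```

>>> {"fn": "move_arm", "kwargs": {
  "moves": [
    [[0,0.2,0],0,-1],
    [[0,0.2,0],0,-1]
  ]
}}

```text
time_s: 15.18
ee_pos: [546.3, 226.5, 186.8]
ee_rot: [115.4, 90.0, 9.2]
force: [-1.5, 0.1, 0.1]
gripper_width: 0.6
```

>>> {"fn": "move_arm", "kwargs": {
  "moves": [
    [[0,0.2,0],0,-1],
    [[0,0.2,0],0,-1]
  ]
}}

```text
time_s: 15.42
ee_pos: [548.2, 226.0, 186.7]
ee_rot: [113.6, 90.0, 7.4]
force: [-1.2, -0.2, 0.4]
gripper_width: 0.4
```

```bash
python3 -c "
from h import *
cv2.imwrite('pics/w10.png',viewer.grab_frame('wrist')[:,:,::-1])
plan([524.8,232.7,186.9],-16.2)
"
```

```text
t 15.475 pos [548.1 226.  186.7] y [ 0.96  -0.279  0.   ] z [-0.279 -0.96  -0.   ] x [ 0.  0. -1.] w 0.46564297960072104 F [-1.5  1.3  0.6] q [21.3 24.6 96.  -0.  59.4 37.5]
shift cm [-0.02 -2.43  0.  ]
turn rad -0.0
turn rad 3.141
```

View pics/w10.png

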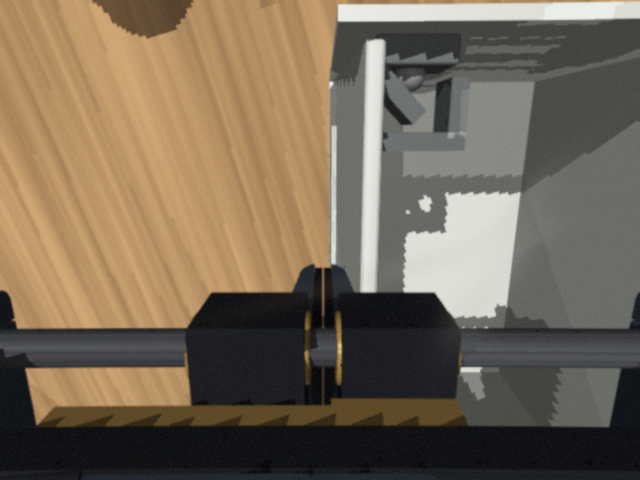

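>>> {"fn": "move_arm", "kwargs": {
  "moves": [
    [[0,0.15,0],0,-1],
    [[0,0.15,0],0,-1]
  ]
}}

```text
time_s: 15.72
ee_pos: [549.5, 225.6, 186.7]
ee_rot: [-172.5, 90.0, 81.3]
force: [-1.7, 0.1, -0.6]
gripper_width: 0.3
```

>>> {"fn": "move_arm", "kwargs": {
  "moves": [
    [[0,0.1,0],0,-1],
    [[0,0.1,0],0,-1]
  ]
}}

```text
time_s: 15.98
ee_pos: [550.4, 225.3, 186.6]
ee_rot: [-81.8, 90.0, 172.0]
force: [-1.4, 0.0, -1.1]
gripper_width: 0.3
```

>>> {"fn": "move_arm", "kwargs": {
  "moves": [
    [[0,0.1,0],0,-1],
    [[0,0.1,0],0,-1]
  ]
}}

```text
time_s: 16.23
ee_pos: [551.3, 225.0, 186.6]
ee_rot: [-79.3, 90.0, 174.5]
force: [-0.7, 0.8, -1.0]
gripper_width: 0.6
```

>>> {"fn": "move_arm", "kwargs": {
  "moves": [
    [[0,0.1,0],0,-1],
    [[0,0.1,0],0,-1]
  ]
}}

```text
time_s: 16.48
ee_pos: [552.2, 224.7, 186.7]
ee_rot: [-73.9, 90.0, 179.9]
force: [-1.2, 0.3, -0.7]
gripper_width: 0.4
```

>>> {"fn": "move_arm", "kwargs": {
  "moves": [
    [[0,0.1,0],0,-1],
    [[0,0.1,0],0,-1]
  ]
}}

```text
time_s: 16.73
ee_pos: [552.9, 224.5, 186.6]
ee_rot: [-79.8, 89.9, 174.0]
force: [-3.6, 1.0, -0.3]
gripper_width: 0.5
```

>>> {"fn": "move_arm", "kwargs": {
  "moves": [
    [[0,0.1,0],0,-1],
    [[0,0.1,0],0,-1]
  ]
}}

```text
time_s: 16.98
ee_pos: [553.4, 224.4, 186.6]
ee_rot: [-82.7, 89.9, 171.0]
force: [-5.0, 1.9, -0.8]
gripper_width: 0.3
```

>>> {"fn": "move_arm", "kwargs": {
  "moves": [
    [[0,0.1,0],0,-1],
    [[0,0.1,0],0,-1]
  ]
}}

```text
time_s: 17.23
ee_pos: [553.8, 224.2, 186.6]
ee_rot: [-82.1, 89.8, 171.6]
force: [-6.5, 3.0, 1.6]
gripper_width: 0.7
```

```bash
python3 -c "
from h import *
cv2.imwrite('pics/w11.png',viewer.grab_frame('wrist')[:,:,::-1])
plan([524.8,232.7,186.9],-16.2)
"
```

```text
t 17.275 pos [553.8 224.3 186.6] y [ 0.96  -0.28  -0.004] z [-0.28 -0.96  0.  ] x [-0.004  0.001 -1.   ] w 0.8437655773514251 F [-6.6  3.1  1.6] q [20.9 25.1 95.2  0.1 59.9 37.1]
shift cm [-0.02 -3.02  0.  ]
turn rad -0.001
turn rad 3.141
```

View pics/w11.png

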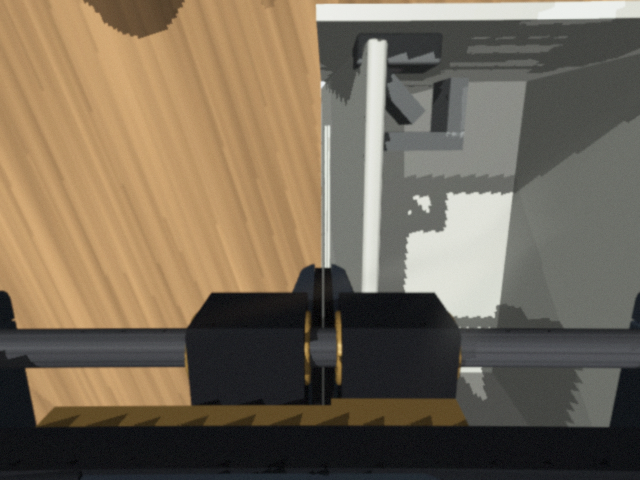

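>>> {"fn": "move_arm", "kwargs": {
  "moves": [
    [[0,0.15,0],0,-1],
    [[0,0.15,0],0,-1],
    [[0,0.15,0],0,-1]
  ]
}}

```text
time_s: 17.65
ee_pos: [554.5, 224.1, 186.5]
ee_rot: [-82.7, 89.7, 171.1]
force: [-8.7, 2.8, 2.2]
gripper_width: 0.5
```

>>> {"fn": "move_arm", "kwargs": {
  "moves": [
    [[0,-0.2,0],0,-1],
    [[0,-0.5,0],0,-1],
    [[0,-1,0],0,-1],
    [[0,-1.5,0],0,-1],
    [[0,-2,0],0,-1],
    [[0,-2.5,0],0,-1],
    [[0,-3,0],0,-1],
    [[0,-3.5,0],0,-1]
  ]
}}

```text
time_s: 18.65
ee_pos: [522.7, 233.4, 186.7]
ee_rot: [178.5, 90.0, 72.3]
force: [-1.2, 0.7, -0.1]
gripper_width: 0.5
```

```bash
python3 -c "
from h import *
cv2.imwrite('pics/w12.png',viewer.grab_frame('wrist')[:,:,::-1])
plan([524.8,232.7,186.9],-16.2)
"
```

```text
t 18.7 pos [522.2 233.6 186.7] y [ 0.96  -0.279 -0.001] z [-0.279 -0.96  -0.   ] x [-0.001  0.    -1.   ] w 0.2789773033734084 F [-2.3  0.5 -0.5] q [22.9 23.  98.8  0.  58.2 39.1]
shift cm [-0.02  0.28  0.01]
turn rad -0.0
turn rad 3.142
```

View pics/w12.png

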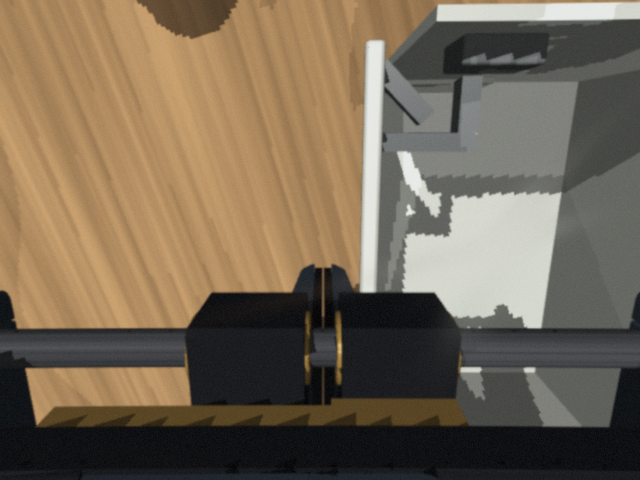

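>>> {"fn": "move_arm", "kwargs": {
  "moves": [
    [[0,-0.5,0],0,-1],
    [[0,-1,0],0,-1],
    [[0,-1.5,0],0,-1],
    [[0,-2,0],0,-1],
    [[0,-2.5,0],0,-1],
    [[0,-3,0],0,-1],
    [[0,-3.5,0],0,-1],
    [[0,-4,0],0,-1],
    [[0,-4.5,0],0,-1],
    [[0,-5,0],0,-1],
    [[0,-5.5,0],0,-1],
    [[0,-6,0],0,-1],
    [[0,-6.5,0],0,-1],
    [[0,-7,0],0,-1],
    [[0,-7.5,0],0,-1],
    [[0,-8.5,0],0,-1],
    [[0,-9.5,0],0,-1]
  ]
}}

```text
time_s: 20.82
ee_pos: [431.1, 259.9, 186.8]
ee_rot: [-108.7, 90.0, 145.1]
force: [0.3, -0.6, 0.1]
gripper_width: 0.2
```

```bash
python3 -c "
from h import *
cv2.imwrite('pics/w13.png',viewer.grab_frame('wrist')[:,:,::-1])
cv2.imwrite('pics/s13.png',viewer.grab_frame('scene')[:,:,::-1])
plan([524.8,232.7,186.9],-16.2)
"
```

```text
t 20.925 pos [430.6 259.9 186.7] y [ 0.96  -0.278 -0.001] z [-0.278 -0.96   0.   ] x [-0.001 -0.    -1.   ] w 0.05518995137106947 F [-0.4 -0.4  0.1] q [ 29.8  17.4 107.8   0.   54.8  46. ]
shift cm [-0.02  9.81 -0.01]
turn rad 0.001
turn rad -3.141
```

View pics/w13.png

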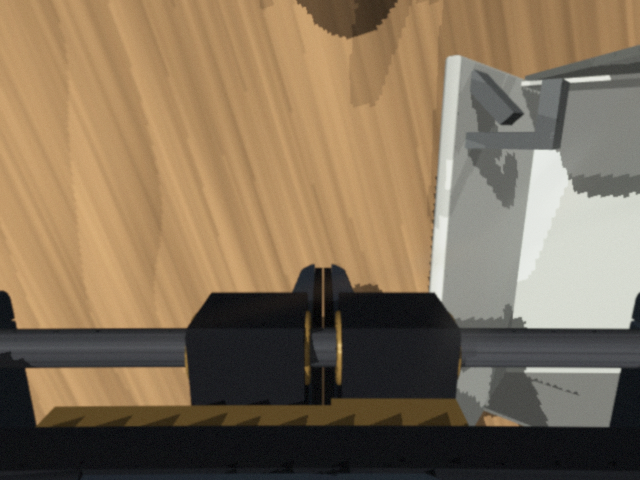

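View pics/s13.png

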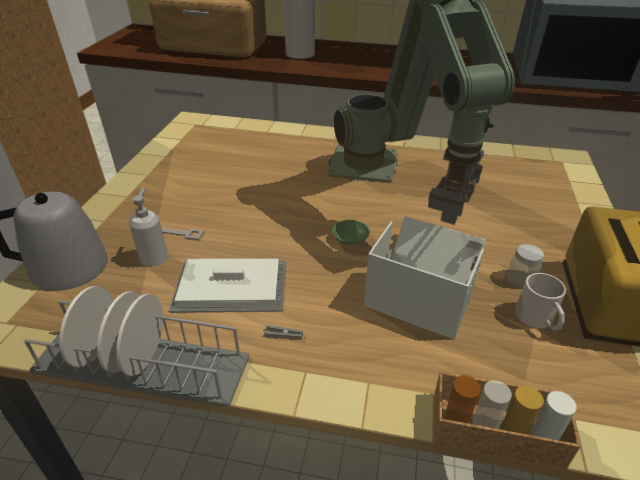

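>>> {"fn": "move_arm", "kwargs": {
  "moves": [
    [[-3,-0.5,0],0,-1],
    [[-6,-1,0],0,-1],
    [[-9,-1.5,0],0,-1],
    [[-9,-1.5,0],0,-1],
    [[-9,-1.5,0],0,-1]
  ]
}}

```text
time_s: 21.55
ee_pos: [417.1, 263.7, 275.9]
ee_rot: [-39.3, 89.9, -145.5]
force: [-0.6, -0.4, -0.3]
gripper_width: 0.3
```

```bash
python3 -c "
from h import *
a=viewer.grab_frame('wrist')[:,:,::-1];cv2.imwrite('pics/w14.png',a)
b=viewer.grab_frame('top')[:,:,::-1];cv2.imwrite('pics/t14.png',cv2.resize(b[170:310,150:460],None,fx=2.5,fy=2.5))
plan([524.8,232.7,186.9],-16.2)
"
```

```text
t 21.65 pos [417.  263.6 275.4] y [ 0.96  -0.279 -0.002] z [-0.279 -0.96   0.002] x [-0.002 -0.001 -1.   ] w 0.33294248409984095 F [ 0.4 -1.   0.7] q [ 31.   11.7 101.4  -0.   67.   47.2]
shift cm [ 8.83 11.23 -0.06]
turn rad -0.0
turn rad 3.141
```

View pics/w14.png

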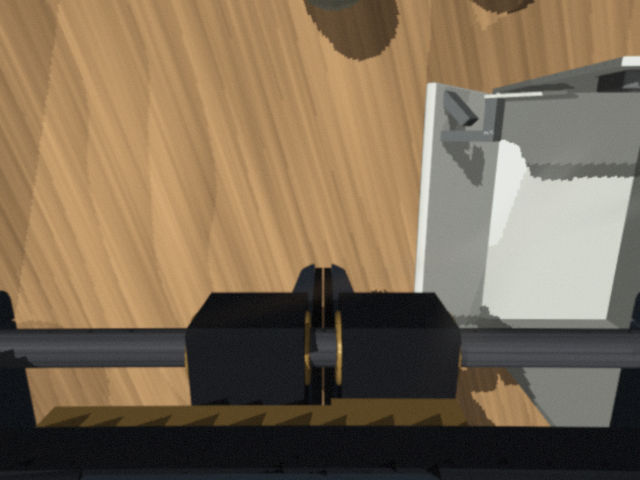

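View pics/t14.png

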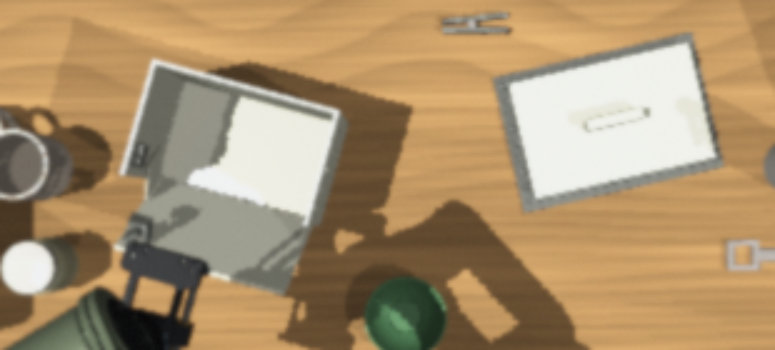

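```bash
python3 -c "
from h import *
a=np.radians(-16.2);ax=np.array([np.cos(a),np.sin(a)]);f=np.array([553,222])
p=ray('wrist',[(428,84),(416,290)],122)[:,:2];q=ray('top',[(150+285/2.5,170+293/2.5)],122)[:,:2]
print((p-f)@ax,(q-f)@ax, status.state()['force'])
from workcell import env; env.job_done()
"
```

```text
[-84.70781961 -84.02610729] [-79.96491576] [ 0.37672878 -0.95327874  0.68779157]
the job is handed in; nothing more can be done
```

The lid is lying flat and centred on the mat, the basket's front is fully open, and I handed the job in at about 22 s of the 61 s allowed. No verdict came back, so this rests on my own checks.

- **Lid:** I lifted it by its handle, set it down until it touched the mat, and let go. The last measurement put its centre within about 2 mm of the mat's centre.
- **Front, pressing:** I pressed near the press mark with closed fingers until the inner stop was felt, with the measured force peaking at about 9 N. Pictures partway through the retreat showed the front had unlatched and was following the fingers.
- **Front, easing down:** I backed away at about 40 mm/s until the front was past fully open. Its top edge then measured 80–85 mm further out than when shut, against a nominal 83 mm.
- **Other things:** None of the other objects looked moved in the last pictures. I did not measure their positions again.
- **Robot:** The gripper ended clear of everything, with only sensor noise (about 1 N) on the force reading.

One early check disagreed. A wrist-camera reading of the lid was about 3 mm off because I read the camera's pose after the arm had settled. Once corrected, it agreed with the top view.

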